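Top up the spring-lift blank feeder

ROBOT

A 7-joint arm with a two-finger parallel gripper is mounted at the origin on the work surface; the furniture and walls round the work are solid. World frame = base frame: x ahead of the robot, y to its left, z up, the work surface at z = 0. Lengths are in mm, angles in rad, forces in N, time in s.
With the tool pointing down it reaches from about 400 to 875 mm from the base axis. Payload 6.5 kg.
Tool frame: the origin (TCP) lies where the fingers leave the gripper's body, on its centre line; the fingertips stand 64 mm ahead of it and the grasp point (between the pads) lies 45 mm ahead of it; z points along the fingers, y is the line along which they close (so a half turn about z gives the same grasp; the last joint's range is limited). The gripper opens to 88 mm and grips with 3 to 60 N. Pads are 18 mm wide; open, the fingers measure 123 mm over their backs; the gripper's body (75 mm by 187 mm) begins 45 mm behind the grasp point.
Start: joints at [-1.214, 0.536, -0.004, 1.538, 0.003, 1.067, -0.071], TCP at [266.698, 592.758, 302.716] pointing down, gripper open.
Joint ranges: [-2.7, 2.7], [-0.37, 2.16], [-1.27, 1.26], [0.24, 2.4], [-1.31, 4.45], [0.19, 1.91], [-2.76, 2.76]. Speed limits (rad/s): [2.39, 2.39, 3.14, 3.14, 3.14, 3.14, 3.14].

INTERFACE

Orientations are given as a rotation vector (axis times angle).
In Python, from plant import state, snapshot, close_job, spot_in, tip_of gives the robot as it stands.
- The arm moves only by the shell command python3 -m pendant 'ROWS' [FORCE]. ROWS is a JSON object of lists of equal length, an entry for each row: "linear": the shift along the tool's x, y, z in mm, a list of three; "turn": the turn about the tool's z in rad; "hand": the finger opening in mm, from 0 to 88.1. A call has 1 to 20 rows; each row shifts and turns the commanded pose from where the row before left it, along the tool's axes as they then stand; what a row does not reach is not made up. A row lasts 1/10 s, in which the tool goes at most 50 mm and 8.59 degrees, less where a joint would pass 70% of its speed; a pose out of reach is approached as far as the arm can. A call is refused whole if a number of a shift passes 50 or a number of a turn 0.15, either way. A call with a gripper value outside its range is refused whole. The fingers move at their own pace and stop on an object; FORCE is the grip in N (left out, the last holds). Time passes only in rows, so rows that do not move let the fingers close. It gives the time, the measured TCP pose, the force, the opening and the grip force at its end, in the units of the state.
- state(): the state, without advancing time (a new reading comes with each control period).
- snapshot(name): name is "scene" or "top" or "wrist"; returns a dict with "frame" (400x640x3 uint8, blue, green, red), "range_z" (400x640 float32, mm along the optical axis (not along the pixel's ray), 0 where there is no reading), "K" (3x3 intrinsics, pixels), "dist" ([k1, k2, p1, p2, k3] as OpenCV has them; the pictures are not rectified), "rvec" (rotation vector, rad) and "tvec" (3), from world to camera coordinates, as OpenCV has them; the wrist camera has in their place "hand_eye" (4x4, takes a point from camera to tool coordinates, whose origin is the TCP and whose axes are the flange's). Camera axes: x right, y down, z forward; pixel columns grow to the right and rows downward; lengths in mm; the calibration is good to about 2 mm. A picture is of the moment at which its call begins: read the wrist's pose just before it.
- close_job(): hands the job in; it is judged then, once.
Trained networks look in the newest picture that a camera, given by its name, has taken for a name from the list of things; names that differ only in an ending like _2 or _b are one class to them, and where a whole thing is asked for, a point or a joint stands for the part that bears it (a point fixed in the world has none). Each returns a list of dicts, best first, with "confidence" (0 to 1); they miss things now and then, are a little off and sometimes report something else, mostly with a low value. They report only what shows in the picture. A call takes as long as a camera call.
- spot_in(camera, name): "uv" ([column, row] in pixels, amid what is visible of it).
- tip_of(camera, name): "uv" ([column, row] in pixels: a listed point, or the origin of a listed thing).
The state is a dict: "time_s": time; "joints": joint angles; "joint_vel": joint speeds; "joint_efforts": joint torques, N m; "ee_pos": TCP position; "tcp_rot": TCP orientation; "ft_force": force on the tool from outside, world axes, zero at the start; "ft_torque": the same for the moment, N m; "width": finger opening in mm; "grip_force": force on a finger pad.
Only numpy, scipy, OpenCV 4.12 (cv2) and the standard library are available. Lean on these libraries where they do the work, as an engineer would, in place of code of your own. Each camera call takes 0.05 s, during which the arm holds its last target. There are 200 camera calls.

TASK

Top up the spring-fed feeder with the long wooden blank from the stock rack: draw the blank out by the end that sticks out, lay it flat on the bench and take it again by its middle. Set it on the blank already in the feeder, just behind the two steel lips, press it down against the spring and slide it forward under both lips, fully home against the front stop. Let go so that the spring holds it up under the lips, and leave the other things where they are.

Things in the scene. Friction and masses are not known exactly. Their poses are not given: they have to be found in the camera images.
- blank_mid (a point): centre of the wooden blank to load, a plain flat bar 140 x 44 x 15 mm (x along its length, y across, z through its thickness), about 55 g. It starts flat in one of the two rack bays with one end (38 to 44 mm of it) sticking out of the open front; only that end can be gripped at first, across the 44 mm width
- loaded_mid (a point): centre of the same kind of blank (140 x 44 x 15 mm) that already lies in the feeder, held up under the lips by the spring; the new blank goes on top of it
- offcut_mid (a point): centre of the short narrow offcut (60 x 30 x 15 mm) in the other bay of the rack, level with the rack's front; leave it there
- rack: low plywood stock rack, fixed, 112 mm deep (x), 136 mm wide (y), 35 mm high; origin at the centre of its underside; open front at x = -56 mm, facing -x. Two bays centred at y = +32 and -32 mm, each 56 mm wide and 24 mm high inside, floor 5 mm above the bench, back wall at x = +50 mm
- feeder: spring-fed steel magazine on a plywood base, fixed; origin under its centre, z up, x forward, from the open loading end to the lips. Base x -98 to 102, y -52 to 52 mm, 10 mm thick. Blanks lie along x on a follower plate that a coil spring pushes up. The sides are open for fingers from x = -66 to 32 mm. Front stop face at x = 71.5 mm, 80 mm high
- lips (a point): mid-way between the two turned-in lips at the feeder's front (x = 57 mm), at the height of their underside, 76 mm above the bench. They span x = 43 to 76 mm on two cheeks with inner faces at y = +-23.5 mm, and each reaches 8 mm inward from its cheek; their curled-up and flared lead-in edges begin at x = 32 mm and rise to 85 mm
- posts (a point): mid-way between the two guide posts at the feeder's rear (x = -79 mm), 76 mm above the bench. Posts x = -92 to -66 mm, inner faces at y = +-23.5 mm, flaring outward above 76 mm up to 97 mm; a gripper cannot hold the blank between them. Below, a tail plate 52 mm high at x = -76 to -72 mm keeps the lower blanks in
- home (a point): centre of the topmost blank's place under the lips: feeder x = 0, y = 0, 68.5 mm up. A new blank is set on the loaded one with its centre 42 mm behind this point and 15 mm above it, so that its front end clears the lips; pressed down more than 15 mm (17 to 22 is good, at 24 it strikes the tail plate); slid 42 mm forward
- follower (a joint): how far the follower is pushed down from where it stands with one blank loaded, in m: 0 at the start, 0.015 with two blanks loaded and home, 0.039 at its end. The spring pushes up with 7 N at 0, 10 N at 0.015 and 11 N at 0.020
- tape_measure: yellow tape measure, 68 x 84 x 37 mm, a bystander at the left of the bench; origin under its centre
- solder_spool: grey spool of solder standing on its flange, 52 mm across and 44 mm high, a bystander to the left of the rack; origin under its centre

How it is judged:
By the outcome, as a careful person would: the job done as asked, in the order asked, and still so for the second after the job is handed in, with the robot touching nothing.
It also fails if it takes over 45 s, if anything falls off the work surface, if the arm or the gripper's body presses on something with over 40 N, if the wrist force passes 120 N, or if a joint passes its speed limit or range.

## Working session

There is one attempt and no reset: what is moved stays moved. The work goes in short steps, Python scripts to look and compute and a shell command to move; the robot and the scene stay as the last step left them, time stands still between calls to the robot, and variables do not carry over. Pictures are saved under pics/ and viewed, at most 13 in all, crops included, and the job is handed in when it is done.

```bash
mkdir -p pics; ls; cat > h.py <<'E'
import numpy as np, cv2
from plant import state, snapshot, close_job, spot_in, tip_of
R=lambda v: cv2.Rodrigues(np.array(v,float))[0]
def ext(s,st=None):
    if 'hand_eye' in s:
        T=np.eye(4);T[:3,:3]=R(st['tcp_rot']);T[:3,3]=st['ee_pos'];return T@s['hand_eye']
    T=np.eye(4);T[:3,:3]=R(s['rvec']);T[:3,3]=np.ravel(s['tvec']);return np.linalg.inv(T)
def ray(s,T,uv):
    p=cv2.undistortPoints(np.array([[uv]],float),np.array(s['K'],float),np.array(s['dist'],float))[0,0]
    return T[:3,:3]@np.array([p[0],p[1],1.]),T[:3,3]
def atz(s,T,uv,z):
    d,o=ray(s,T,uv);return o+d*(z-o[2])/d[2]
def atd(s,T,uv):
    d,o=ray(s,T,uv);u,v=np.round(uv).astype(int)
    w=s['range_z'][max(0,v-1):v+2,max(0,u-1):u+2];w=w[w>0]
    return o+d*np.median(w) if w.size else None
def cloud(s,T):
    v,u=np.nonzero(s['range_z']>0);z=s['range_z'][v,u]
    p=cv2.undistortPoints(np.stack([u,v],1).astype(float)[:,None],np.array(s['K'],float),np.array(s['dist'],float))[:,0]
    return (np.c_[p,np.ones(len(p))]*z[:,None])@T[:3,:3].T+T[:3,3],u,v
E
python3 - <<'E'
from h import *
np.set_printoptions(precision=1,suppress=True)
st=state();print(st['ee_pos'],st['tcp_rot'],R(st['tcp_rot']))
for c in ['scene','top']:
    s=snapshot(c);cv2.imwrite(f'pics/{c}0.png',s['frame']);T=ext(s);print(c,T[:3,3])
    np.savez(f'{c}0.npz',**{k:np.array(v) for k,v in s.items()})
    for n in ['blank_mid','loaded_mid','offcut_mid','rack','feeder','lips','posts','home','tape_measure','solder_spool']:
        for f in (tip_of,spot_in):
            for r in f(c,n)[:2]:print(n,f.__name__,np.round(r['uv']),round(r['confidence'],2),atd(s,T,r['uv']))
E
```

```text
pics
[266.5 592.3 301.9] [-0.7 -3.1  0. ] [[-0.9  0.4 -0. ]
 [ 0.4  0.9 -0. ]
 [-0.  -0.  -1. ]]
scene [-122.1  525.   446.8]
blank_mid call [300. 233.] 0.77 [565.5 164.1  18.5]
blank_mid call [408. 227.] 0.18 [471.7 -94.1  12.2]
blank_mid call [302. 239.] 0.69 [538.8 171.8  18.6]
blank_mid call [410. 225.] 0.23 [ 475.8 -103.5   12.7]
loaded_mid call [407. 208.] 0.73 [466.2 -75.9  71.4]
loaded_mid call [409. 205.] 0.81 [469.8 -86.7  75. ]
offcut_mid call [268. 236.] 0.61 [565.7 245.1  33.9]
offcut_mid call [275. 240.] 0.55 [566.1 227.4  18.5]
rack call [278. 235.] 0.58 [562.3 221.4  30.8]
rack call [276. 226.] 0.62 [600.5 208.4  34.1]
feeder call [406. 228.] 0.73 [470.3 -85.5  12. ]
feeder call [410. 222.] 0.95 [ 487.9 -115.4   12. ]
lips call [395. 194.] 0.73 [ 539.3 -103.6   74.1]
lips call [410. 224.] 0.57 [ 480.7 -107.4   13.8]
posts call [427. 214.] 0.9 [416.3 -93.2  71.1]
posts call [236. 287.] 0.72 [417.9 372.5  35.3]
posts call [409. 225.] 0.71 [ 477.2 -101.2   12.9]
home call [409. 204.] 0.76 [474.3 -90.1  74.1]
home call [410. 225.] 0.92 [ 475.9 -103.6   13.2]
tape_measure 
[... 759 characters left out ...]
17.3]
rack call [289. 172.] 0.95 [602.5 199.2  34.9]
rack call [294. 168.] 0.82 [615.  191.3  36.3]
feeder call [401. 247.] 0.58 [456.7 -92.2  76.9]
feeder call [392. 250.] 0.58 [448.  -74.7  69.4]
lips call [414. 211.] 0.97 [ 548.2 -109.7   75.2]
lips call [395. 250.] 0.69 [447.  -79.8  76.2]
posts call [399. 268.] 0.85 [ 427.2 -103.2   10.9]
posts call [394. 247.] 0.59 [453.3 -77.3  76.2]
posts call [295. 201.] 0.39 [537.  170.4  20.3]
home call [406. 237.] 0.63 [482.3 -99.   76. ]
home call [388. 253.] 0.59 [459.2 -71.5  10.5]
tape_measure call [211. 222.] 0.93 [435.5 346.6  37.7]
tape_measure call [207. 220.] 0.95 [438.  357.9  35.4]
solder_spool call [229. 167.] 0.56 [579.7 344.   45.1]
```

```bash
python3 - <<'E'
from h import *
np.set_printoptions(precision=1,suppress=True)
a=cv2.imread('pics/scene0.png')[150:330,180:480];b=cv2.imread('pics/top0.png')[130:310,180:480]
cv2.imwrite('pics/c0.png',np.vstack([cv2.resize(a,(0,0),fx=1.66,fy=1.66),cv2.resize(b,(0,0),fx=1.66,fy=1.66)]))
s=dict(np.load('top0.npz'));T=ext(s);P,u,v=cloud(s,T)
def rect(m,n):
    Q=P[m];r=cv2.minAreaRect(Q[:,:2].astype(np.float32));print(n,len(Q),r,np.median(Q[:,2]), 'med',np.median(Q,0))
x,y,z=P.T
rect((x>420)&(x<700)&(y>100)&(y<300)&(z>29)&(z<42),'rack')
rect((x>440)&(x<700)&(y>100)&(y<300)&(z>14)&(z<26),'blank end')
rect((x>350)&(x<620)&(y>-200)&(y<-20)&(z>62)&(z<82),'feeder top')
rect((x>350)&(x<620)&(y>-200)&(y<-20)&(z>6)&(z<110),'feeder all')
E
```

```text
rack 2328 ((632.3192138671875, 191.27389526367188), (140.68482971191406, 152.66943359375), 83.04199981689453) 35.454333654172956 med [612.1 193.1  35.5]
blank end 445 ((600.7254638671875, 154.46713256835938), (123.38228607177734, 204.39356994628906), 48.03235626220703) 20.175451523178708 med [544.1 167.4  20.2]
feeder top 1407 ((476.5467224121094, -99.29279327392578), (62.412017822265625, 169.3218536376953), 83.17910766601562) 76.38619078384022 med [ 484.9 -101.    76.4]
feeder all 3561 ((490.7960510253906, -103.45631408691406), (236.93792724609375, 163.71194458007812), 8.409341812133789) 16.289532397778657 med [471.8 -95.7  16.3]
```

View pics/c0.png

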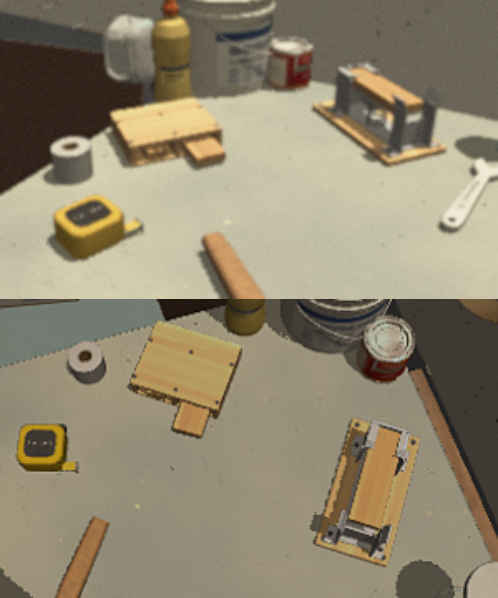

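```bash
cat >> h.py <<'E'
def plan(goal,yaw_y,st=None):
    """tool-frame shift to TCP goal (in current axes) and the turn to bring tool y to world angle yaw_y deg (mod 180)"""
    st=st or state();M=R(st['tcp_rot'])
    a=np.degrees(np.arctan2(M[1,1],M[0,1]));d=(yaw_y-a+90)%180-90
    sh=M.T@(np.array(goal)-st['ee_pos'])
    th=-np.radians(d);c,s_=np.cos(th),np.sin(th)
    after=np.array([[c,s_,0],[-s_,c,0],[0,0,1]])@sh
    print('pos',np.round(st['ee_pos'],1),'y ang %.2f'%a,'tilt z',np.round(M[:,2],4),'shift now',np.round(sh,1),'turn %.4f'%th,'shift after turn',np.round(after,1),'t',st['time_s'],'j',np.round(st['joints'],2))
E
python3 - <<'E'
from h import *
np.set_printoptions(precision=1,suppress=True)
s=snapshot('wrist');print(s['hand_eye'],s['K'])
plan([480,175,270],83)
E
```

```text
[[ -0.   -1.   -0.3  69.1]
 [  1.   -0.   -0.   -1.9]
 [  0.   -0.3   1.  -82.9]
 [  0.    0.    0.    1. ]] [[275.7   0.  323.2]
 [  0.  275.7 202.7]
 [  0.    0.    1. ]]
pos [266.7 592.8 302.7] y ang 65.78 tilt z [ 0.  0. -1.] shift now [-365.9 -293.5   32.7] turn -0.3006 shift after turn [-262.6 -388.7   32.7] t 2.15 j [-1.2  0.5 -0.   1.5  0.   1.1 -0.1]
```

```bash
python3 -m pendant '{"linear":[[0,0,0],[0,0,0],[-24,-35,3],[-24,-35,3],[-24,-35,3],[-24,-35,3],[-24,-35,3],[-24,-35,3],[-24,-35,3],[-24,-35,3],[-24,-35,3],[-24,-35,3],[-24,-35,3],[0,0,0],[0,0,0]],"turn":[-0.15,-0.15,0,0,0,0,0,0,0,0,0,0,0,0,0],"hand":[80,80,80,80,80,80,80,80,80,80,80,80,80,80,80]}'
python3 - <<'E'
from h import *
np.set_printoptions(precision=1,suppress=True)
st=state();s=snapshot('wrist');T=ext(s,st);cv2.imwrite('pics/w1.png',s['frame'])
np.savez('w1.npz',T=T,**{k:np.array(v) for k,v in s.items()})
for n in ['blank_mid','rack','offcut_mid']:
    for r in tip_of('wrist',n)[:1]:print(n,np.round(r['uv']),round(r['confidence'],2),atd(s,T,r['uv']))
P,u,v=cloud(s,T);x,y,z=P.T
for n,m in dict(rack=(x>440)&(x<720)&(y>80)&(y<300)&(z>30)&(z<40),end=(x>440)&(x<720)&(y>80)&(y<300)&(z>15)&(z<25)).items():
    k=np.zeros(s['range_z'].shape,np.uint8);k[v[m],u[m]]=1
    k=cv2.morphologyEx(k,cv2.MORPH_OPEN,np.ones((5,5),np.uint8));q=k[v,u]>0
    r=cv2.minAreaRect(P[q][:,:2].astype(np.float32));print(n,q.sum(),r,cv2.boxPoints(r),np.median(P[q],0))
plan([480,175,270],83,st)
E
```

```text
time_s: 3.65
ee_pos: [481.9, 177.6, 269.8]
tcp_rot: [0.197, 3.135, 0.0]
ft_force: [-0.0, 1.5, 0.1]
width: 80.0
grip_force: 0.0
rack [347. 267.] 0.65 [588.4 193.1  36.1]
rack 4628 ((629.981201171875, 191.3602752685547), (133.95602416992188, 149.01963806152344), 84.06201171875) [[548.9 132.4]
 [697.2 117. ]
 [711.  250.3]
 [562.8 265.7]] [588.9 188.5  35.9]
end 1256 ((608.8564453125, 185.7525634765625), (98.1936264038086, 186.67095947265625), 82.21669006347656) [[509.7 149.7]
 [694.7 124.5]
 [708.  221.8]
 [523.  247. ]] [538.2 169.9  20.8]
pos [481.9 177.6 269.8] y ang 82.83 tilt z [ 0.  0. -1.] shift now [ 1.5 -2.8 -0.2] turn -0.0030 shift after turn [ 1.6 -2.8 -0.2] t 3.65 j [-0.5  0.3  0.1  1.9 -0.   0.9  1. ]
```

View pics/w1.png

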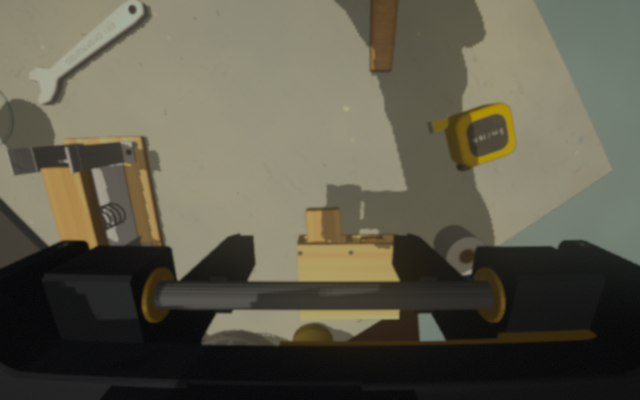

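```bash
python3 - <<'E'
from h import *
np.set_printoptions(precision=1,suppress=True)
s=dict(np.load('w1.npz'));T=s['T']
P,u,v=cloud(s,T);x,y,z=P.T
def fit(a,b): # fit b=m*a+c robust
    l=cv2.fitLine(np.c_[a,b].astype(np.float32),cv2.DIST_HUBER,0,.01,.01).ravel();return l
m=(z>16)&(z<26)&(u>295)&(u<352)&(v>200)&(v<236)
print(m.sum(),[ (r,x[m&(v==r)].mean().round(1),y[m&(v==r)].min().round(1),y[m&(v==r)].max().round(1)) for r in range(204,236,2) if (m&(v==r)).any()])
L=[];Rr=[]
for r in range(211,233):
    q=m&(v==r)
    i=np.where(q)[0];a=i[np.argmin(u[i])];b=i[np.argmax(u[i])];L.append(P[a,:2]);Rr.append(P[b,:2])
for E in (L,Rr):
    l=fit(*np.array(E).T);print('edge dir',np.degrees(np.arctan2(l[1],l[0])),l[2:])
# image edges with gradient
g=cv2.cvtColor(s['frame'],cv2.COLOR_BGR2GRAY)
cv2.imwrite('pics/w1c.png',cv2.resize(s['frame'][190:260,270:420],(0,0),fx=5,fy=5,interpolation=cv2.INTER_CUBIC))
# rack front top edge
F=[]
for c in range(302,396,2):
    q=np.where((u==c)&(z>31)&(z<40)&(v>225)&(v<260))[0]
    if len(q):F.append(P[q[np.argmin(v[q])],:2])
F=np.array(F);l=fit(*F.T);print('rack front dir',np.degrees(np.arctan2(l[1],l[0])),l[2:],F[0],F[-1])
E
```

```text
908 [(210, np.float64(514.3), np.float64(149.5), np.float64(191.1)), (212, np.float64(516.4), np.float64(148.0), np.float64(190.7)), (214, np.float64(519.1), np.float64(147.6), np.float64(190.5)), (216, np.float64(521.7), np.float64(148.8), np.float64(190.2)), (218, np.float64(524.4), np.float64(148.3), np.float64(189.9)), (220, np.float64(527.0), np.float64(147.8), np.float64(189.6)), (222, np.float64(529.7), np.float64(147.5), np.float64(189.3)), (224, np.float64(532.5), np.float64(147.2), np.float64(190.3)), (226, np.float64(535.1), np.float64(146.7), np.float64(190.0)), (228, np.float64(538.0), np.float64(146.2), np.float64(189.7)), (230, np.float64(540.6), np.float64(147.3), np.float64(189.4)), (232, np.float64(543.4), np.float64(146.8), np.float64(189.1)), (234, np.float64(546.2), np.float64(146.5), np.float64(188.8))]
edge dir -2.5723853 [525.3 147.6]
edge dir -2.7752821 [530.7 190. ]
rack front dir 83.463425 [557.9 201.7] [550.9 139.9] [563.7 252.1]
```

View pics/w1c.png

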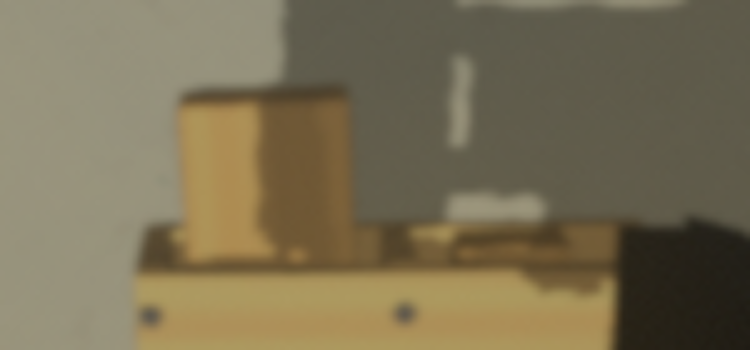

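```bash
python3 - <<'E'
from h import *
plan([532,169,71],87.2)
E
```

```text
pos [481.  179.9 269.8] y ang 83.12 tilt z [-1.e-04  6.e-04 -1.e+00] shift now [-52.   -4.8 198.8] turn -0.0712 shift after turn [-51.5  -8.5 198.8] t 3.85 j [-0.49  0.35  0.05  1.93 -0.02  0.86  1.03]
```

```bash
python3 -m pendant '{"linear":[[0,0,0],[-25,-3,30],[-26,-3,40],[0,0,40],[0,0,40],[0,0,30],[0,0,19],[0,0,0],[0,0,0],[0,0,0],[0,0,0],[0,0,0],[0,0,0]],"turn":[-0.07,0,0,0,0,0,0,0,0,0,0,0,0],"hand":[80,80,80,80,80,80,80,80,30,30,30,30,30]}' 40
python3 - <<'E'
from h import *
plan([417,174,73],87.2)
E
```

```text
time_s: 5.15
ee_pos: [532.5, 169.8, 71.4]
tcp_rot: [0.083, 3.139, 0.001]
ft_force: [0.3, 0.6, 2.5]
width: 43.4
grip_force: 39.9
pos [532.5 169.8  71.4] y ang 86.98 tilt z [ 1.1e-03  4.0e-04 -1.0e+00] shift now [115.6  -1.9  -1.8] turn -0.0039 shift after turn [115.6  -1.5  -1.8] t 5.15 j [-0.41  0.73  0.03  1.9  -0.04  0.51  1.16]
```

```bash
python3 -m pendant '{"linear":[[0,0,-2],[15,0,0],[20,0,0],[20,0,0],[20,0,0],[20,0,0],[20,0,0],[0,0,0],[0,0,0]],"turn":[0,0,0,0,0,0,0,0,0],"hand":[30,30,30,30,30,30,30,30,30]}'
python3 - <<'E'
from h import *
s=snapshot('top');cv2.imwrite('pics/t2.png',cv2.resize(s['frame'][130:310,180:480],(0,0),fx=2.5,fy=2.5))
plan([417,174,73],87.2)
E
```

```text
time_s: 6.05
ee_pos: [418.0, 175.9, 73.0]
tcp_rot: [0.082, 3.14, 0.0]
ft_force: [0.9, 0.9, -0.3]
width: 43.7
grip_force: 39.9
pos [418.6 175.9  73. ] y ang 86.96 tilt z [ 1.5e-03  4.0e-04 -1.0e+00] shift now [ 1.5 -2.  -0. ] turn -0.0041 shift after turn [ 1.5 -1.9 -0. ] t 6.1 j [-0.52  0.63  0.03  2.16 -0.05  0.35  1.07]
```

View pics/t2.png

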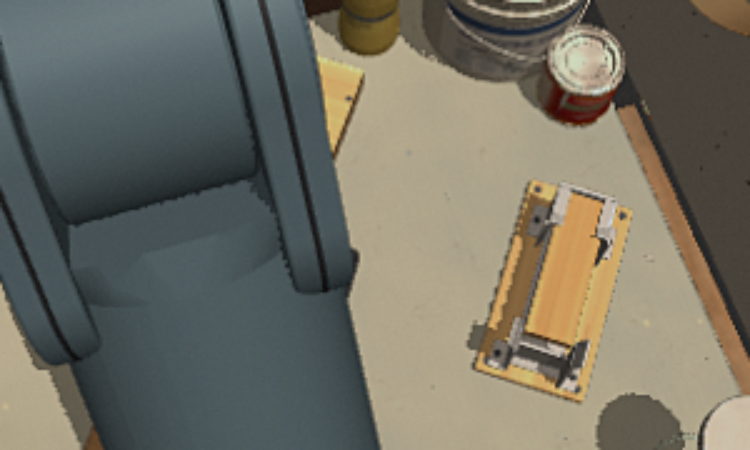

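```bash
python3 -m pendant '{"linear":[[0,0,3],[0,0,3.5],[0,0,0],[0,0,0],[0,0,0],[0,0,0],[0,0,0],[5,0,-40],[5,0,-40],[5,0,-40],[5,0,-40],[0,0,-20],[0,0,0],[0,0,0]],"turn":[0,0,0,0,0,0,0,0,0,0,0,0,0,0],"hand":[30,30,30,80,80,80,80,80,80,80,80,80,80,80]}'
cat > m3.py <<'E'
from h import *
np.set_printoptions(precision=1,suppress=True)
st=state();s=snapshot('wrist');T=ext(s,st);cv2.imwrite('pics/w3.png',s['frame'])
np.savez('w3.npz',T=T,**{k:np.array(v) for k,v in s.items()})
P,u,v=cloud(s,T);x,y,z=P.T
m=(z>9)&(z<20)&(y>100)&(y<250)&(x>370)&(x<540)
k=np.zeros(s['range_z'].shape,np.uint8);k[v[m],u[m]]=1
n,lab,stt,c=cv2.connectedComponentsWithStats(k);i=1+np.argmax(stt[1:,4]);print(stt[i])
q=lab[v,u]==i
r=cv2.minAreaRect(P[q][:,:2].astype(np.float32));print(r,cv2.boxPoints(r),np.median(z[q]),x[q].min(),x[q].max())
plan([417,174,73],87.2,st)
E
python3 m3.py
```

```text
time_s: 7.5
ee_pos: [397.3, 176.7, 246.1]
tcp_rot: [0.083, 3.14, 0.0]
ft_force: [-0.6, -0.8, -0.3]
width: 79.8
grip_force: 0.0
[ 305  189   38   92 3269]
((459.0791320800781, 170.9517822265625), (44.099205017089844, 119.51994323730469), 86.16510009765625) [[398.  152.9]
 [517.2 145. ]
 [520.2 189. ]
 [400.9 196.9]] 15.912464046074433 398.31245696739575 519.164810575583
pos [397.3 176.7 246.1] y ang 86.98 tilt z [ 0.  0. -1.] shift now [-19.8  -1.7 173.1] turn -0.0038 shift after turn [-19.8  -1.8 173.1] t 7.5 j [-0.6  0.3  0.1  2.1 -0.   0.8  1. ]
```

View pics/w3.png

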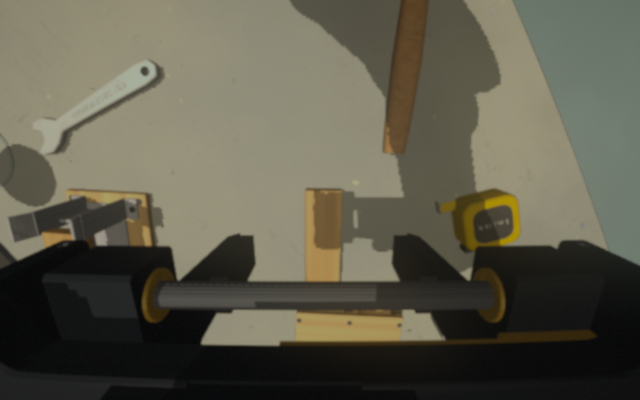

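```bash
python3 -m pendant '{"linear":[[-36,-1,20],[-36,-1,40],[0,0,40],[0,0,40],[0,0,25],[0,0,14.5],[0,0,0],[0,0,0],[0,0,0],[0,0,0],[0,0,0],[0,0,0],[0,0,-30],[0,0,-40],[0,0,-40],[0,0,-40],[0,0,0]],"turn":[0,0,0,0,0,0,0,0,0,0,0,0,0,0,0,0,0],"hand":[80,80,80,80,80,80,80,30,30,30,30,30,30,30,30,30,30]}' 55
python3 - <<'E'
from h import *
np.set_printoptions(precision=1,suppress=True)
st=state();s=snapshot('wrist');T=ext(s,st);cv2.imwrite('pics/w4.png',s['frame'])
plan([430,-95,220],83,st)
np.savez('w4.npz',T=T,**{k:np.array(v) for k,v in s.items()})
E
```

```text
time_s: 9.25
ee_pos: [469.2, 172.1, 224.4]
tcp_rot: [0.083, 3.132, 0.007]
ft_force: [0.9, 0.5, -1.3]
width: 43.3
grip_force: 55.0
pos [469.2 172.1 224.4] y ang 86.96 tilt z [ 0.  0. -1.] shift now [  25.  -268.8    3. ] turn 0.0691 shift after turn [   6.4 -269.9    3. ] t 9.25 j [-0.5  0.4  0.1  2.  -0.1  0.7  1.1]
```

View pics/w4.png

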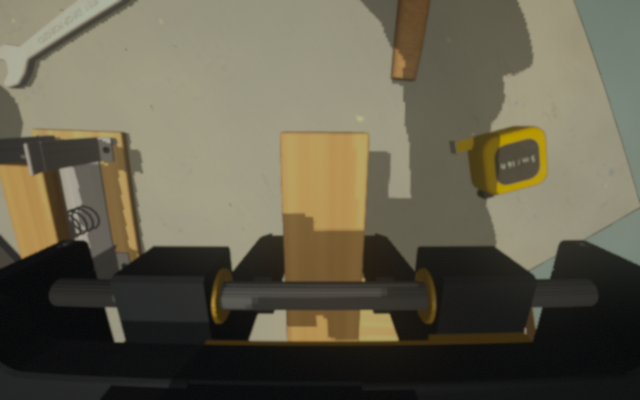

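```bash
python3 -m pendant '{"linear":[[0,0,0],[-20,-36,-14],[-20,-36,-14],[-20,-36,-14],[-20,-36,-14],[0,0,0],[0,0,0],[0,0,0]],"turn":[0.069,0,0,0,0,0,0,0],"hand":[30,30,30,30,30,30,30,30]}' 55
python3 - <<'E'
from h import *
np.set_printoptions(precision=1,suppress=True)
st=state();s=snapshot('wrist');T=ext(s,st);cv2.imwrite('pics/w5.png',cv2.resize(s['frame'][90:270,0:400],(0,0),fx=2,fy=2))
np.savez('w5.npz',T=T,**{k:np.array(v) for k,v in s.items()})
for n in ['lips','posts','home','loaded_mid','feeder']:
    for r in tip_of('wrist',n)[:2]:print(n,np.round(r['uv'],1),round(r['confidence'],2),atd(s,T,r['uv']),[atz(s,T,r['uv'],z) for z in (68.5,76)])
plan([430,-95,220],83,st)
# held blank in tool frame
W=dict(np.load('w5.npz'))
E
```

```text
time_s: 10.1
ee_pos: [527.4, 19.8, 274.1]
tcp_rot: [-0.188, -3.133, -0.0]
ft_force: [-0.8, -0.3, -1.2]
width: 43.3
grip_force: 55.0
lips [207.2 224.9] 0.57 [ 544.8 -111.6   77.1] [array([ 547.4, -115.8,   68.5]), array([ 545.1, -112.1,   76. ])]
posts [194.3  87.1] 0.94 [ 395.1 -116.9   19.1] [array([404.3, -96. ,  68.5]), array([405.7, -92.8,  76. ])]
loaded_mid [203.5 165. ] 0.91 [ 480.6 -100.5   76.7] [array([ 481.2, -104.2,   68.5]), array([ 480.6, -100.8,   76. ])]
feeder [225.2 160.1] 0.63 [479.1 -80.6  67.3] [array([479. , -80.1,  68.5]), array([478.5, -77.3,  76. ])]
feeder [581.4  88.4] 0.56 [447.7 333.6  22.9] [array([449.2, 291.7,  68.5]), array([449.4, 284.8,  76. ])]
pos [527.4  19.8 274.1] y ang 83.12 tilt z [-0.  0. -1.] shift now [  82.8 -125.7   54.3] turn 0.0021 shift after turn [  82.6 -125.8   54.3] t 10.1 j [-0.3  0.4  0.2  1.9 -0.1  0.9  1.4]
```

View pics/w5.png

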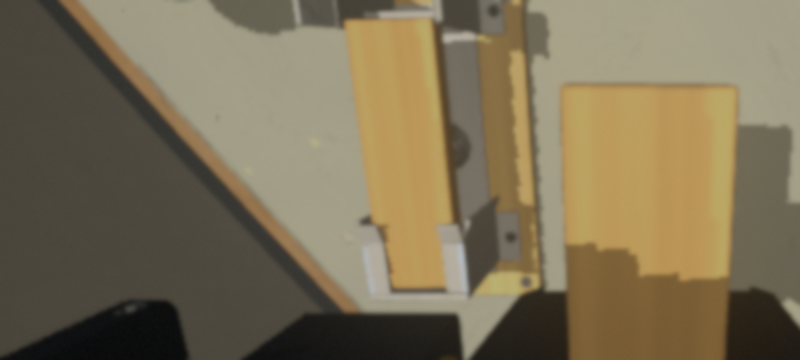

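```bash
cat > edges.py <<'E'
from h import *
def gradcol(g,r,c0,c1,sign):
    """subpixel column of the strongest signed gradient on row r"""
    d=sign*np.gradient(cv2.GaussianBlur(g,(1,5),0)[r].astype(float))[c0:c1];i=int(np.argmax(d))
    w=d[max(0,i-1):i+2].clip(0);return c0+np.sum(np.arange(max(0,i-1),max(0,i-1)+len(w))*w)/w.sum()
def line(s,T,g,rows,c0f,half,sign,z):
    pts=np.array([atz(s,T,(gradcol(g,r,int(c0f(r))-half,int(c0f(r))+half,sign),r),z)[:2] for r in rows])
    l=cv2.fitLine(pts.astype(np.float32),cv2.DIST_HUBER,0,.01,.01).ravel();l=l if l[0]>0 else l*np.array([-1,-1,1,1])
    return l,np.std((pts-l[2:])@np.array([-l[1],l[0]]))
E
python3 - <<'E'
from edges import *
np.set_printoptions(precision=2,suppress=True)
s=dict(np.load('w5.npz'));T=s['T']
g=cv2.cvtColor(s['frame'],cv2.COLOR_BGR2HSV)[:,:,1]
rows=range(108,196,3)
cl=lambda r:173+(r-99.5)*(12/101);cr=lambda r:217+(r-99.5)*(9.5/101)
A=line(s,T,g,rows,cl,6,1,76);B=line(s,T,g,rows,cr,6,-1,76)
for l,e in (A,B):print('ang',np.degrees(np.arctan2(l[1],l[0])),l,e)
P,u,v=cloud(s,T);x,y,z=P.T
m=(z>72)&(z<81)&(v>98)&(v<245)&(u>165)&(u<240)
for r in list(range(98,245,6)):
    q=m&(v==r)
    if q.any():i=np.where(q)[0];print(r,u[i].min(),u[i].max(),P[i[np.argmin(u[i])]],P[i[np.argmax(u[i])]])
# rear edge of the blank / front stop along column ~ centre
for c in (185,195,205): 
    col=g[:,c].astype(float);d=np.gradient(col);i=80+np.argmax(d[80:115]);print('rear',c,i,atz(s,T,(c,i),76))
for c in (200,207,213):
    col=cv2.cvtColor(s['frame'],cv2.COLOR_BGR2GRAY)[:,c].astype(float);d=np.gradient(col);i=225+np.argmin(d[225:245]);print('front',c,i,atz(s,T,(c,i),76),z[(u==c)&(v>228)&(v<245)])
# held blank (top surface), in tool frame
st=np.array
q=(z>185)&(z<235)&(u>270)&(u<385)&(v>100)&(v<230);print('held top z',np.median(z[q]))
zt=np.median(z[q]);Tt=T@np.linalg.inv(s['hand_eye'])
C=line(s,T,g,range(140,212,3),lambda r:281+(r-132)*.03,7,1,zt);D=line(s,T,g,range(140,212,3),lambda r:368-(r-132)*.03,7,-1,zt)
for l,e in (C,D):print('held ang',np.degrees(np.arctan2(l[1],l[0])),l,e)
for c in (300,325,350):
    d=np.gradient(g[:,c].astype(float));i=120+np.argmax(d[120:145]);p=atz(s,T,(c,i),zt);print('held rear',i,p,(np.linalg.inv(Tt)@np.r_[p,1])[:3])
print('tcp',Tt[:3,3])
E
```

```text
ang -6.244421 [   0.99   -0.11  468.59 -123.89] 0.18153595014912668
ang -6.119818 [  0.99  -0.11 472.17 -76.19] 0.34351377074072115
104 170 217 [ 417.27 -121.79   73.41] [423.76 -74.57  74.59]
110 173 218 [ 423.73 -118.14   77.38] [429.31 -75.12  73.63]
116 174 219 [ 429.49 -118.06   78.35] [435.03 -75.35  73.54]
122 175 219 [ 435.03 -119.48   76.42] [440.84 -75.65  76.06]
128 176 220 [ 440.89 -119.27   77.68] [446.56 -76.38  74.66]
134 177 221 [ 446.7  -119.81   77.49] [452.4  -77.12  73.26]
140 178 221 [ 452.54 -121.02   76.04] [458.22 -78.83  72.04]
146 179 221 [ 458.51 -120.81   77.34] [464.1  -79.72  73.07]
152 179 222 [ 464.39 -122.91   76.21] [470.21 -80.26  72.32]
158 180 222 [ 470.47 -123.41   76.22] [476.01 -80.22  75.87]
164 180 223 [ 476.34 -123.81   78.35] [482.35 -81.41  73.46]
170 181 224 [ 482.67 -125.33   76.5 ] [488.64 -81.81  73.17]
176 182 224 [ 488.95 -125.93   76.38] [494.72 -82.78  74.14]
182 183 225 [ 495.27 -126.41   76.51] [501.23 -83.39  73.34]
188 184 226 [ 501.65 -126.87   76.68] [507.71 -83.74  73.24]
194 185 226 [ 508.11 -127.42   76.73] [513.93 -84.74 
[... 628 characters left out ...]
.6  80.71 81.51 80.53  0.35
  1.29  0.57  1.01  0.66]
front 207 233 [ 554.35 -114.57   76.  ] [76.33 77.58 76.01 76.25 77.99 74.36 75.65 79.21 81.51 81.26 80.13  2.05
  1.13  1.91  0.29  1.21]
front 213 233 [ 555.13 -107.91   76.  ] [77.17 77.98 77.44 77.09 76.72 73.3  76.5  79.97 81.91 80.71 80.95  1.43
  1.08  1.13  0.82  0.98]
held top z 219.98325603515667
held ang -7.298023 [  0.99  -0.13 478.64   2.2 ] 0.08004052238606817
held ang -7.059225 [  0.99  -0.12 486.21  45.22] 0.11453430857063392
held rear 132 [459.34  14.75 219.98] [ 66.83 -13.19  54.3 ]
held rear 132 [460.81  26.75 219.98] [66.81 -1.09 54.3 ]
held rear 132 [462.25  38.76 219.98] [66.82 11.   54.3 ]
tcp [527.43  19.81 274.09]
```

```bash
python3 -m pendant '{"linear":[[18.2,-31.3,0],[18.2,-31.3,0],[18.2,-31.3,0],[18.2,-31.3,0],[0,0,30],[0,0,40],[0,0,29],[0,0,0],[0,0,0],[0,0,0]],"turn":[-0.015,0,0,0,0,0,0,0,0,0],"hand":[30,30,30,30,30,30,30,30,30,30]}'
python3 - <<'E'
from h import *
np.set_printoptions(precision=1,suppress=True)
st=state();a=[st['ee_pos']];s=snapshot('wrist');T=ext(s,st);a.append(state()['ee_pos'])
np.savez('w6.npz',T=T,**{k:np.array(v) for k,v in s.items()})
S=snapshot('scene');a.append(state()['ee_pos']);print(np.array(a))
i1=cv2.resize(s['frame'][60:260,120:420],(600,400));i2=cv2.resize(S['frame'][160:250,350:485],(300,200))
o=np.zeros((600,600,3),np.uint8);o[:400]=i1;o[400:,:300]=i2;cv2.imwrite('pics/w6.png',o)
plan([442.1,-97.1,175],84)
E
```

```text
time_s: 11.4
ee_pos: [443.4, -97.9, 178.0]
tcp_rot: [0.167, 3.135, -0.0]
ft_force: [-0.1, 0.0, -0.2]
width: 43.2
grip_force: 55.0
[[443.4 -97.9 178. ]
 [443.5 -97.9 178.1]
 [443.4 -97.9 178. ]]
pos [443.4 -97.9 178. ] y ang 83.90 tilt z [ 0. -0. -1.] shift now [1.4 0.7 3. ] turn -0.0018 shift after turn [1.4 0.7 3. ] t 11.5 j [-0.   0.4  0.2  2.1 -0.1  0.6  1.7]
```

View pics/w6.png

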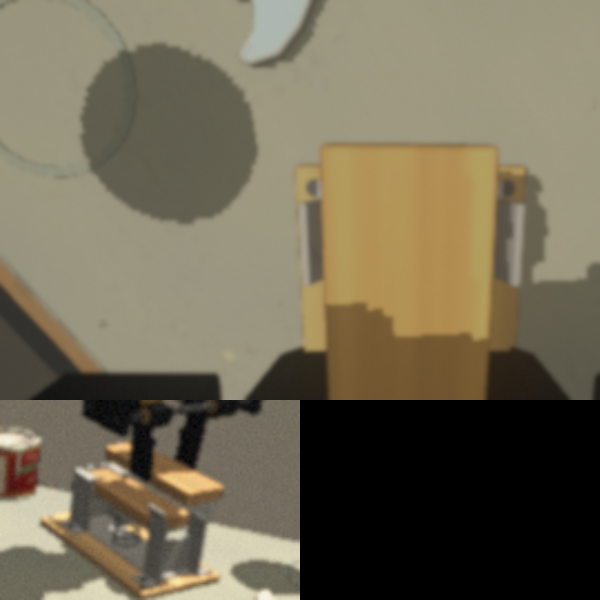

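```bash
python3 -m pendant '{"linear":[[1,1,0],[0,0,10],[0,0,10],[0,0,8],[0,0,4],[0,0,0]],"turn":[0,0,0,0,0,0],"hand":[30,30,30,30,30,30]}' 60; python3 -m pendant '{"linear":[[0,0,2],[0,0,0]],"turn":[0,0],"hand":[30,30]}';python3 -m pendant '{"linear":[[0,0,2],[0,0,0]],"turn":[0,0],"hand":[30,30]}'
```

```text
time_s: 12.1
ee_pos: [441.0, -96.7, 143.9]
tcp_rot: [-0.168, -3.135, -0.0]
ft_force: [-2.0, 1.6, 6.0]
width: 43.2
grip_force: 60.0
time_s: 12.3
ee_pos: [441.0, -96.7, 142.5]
tcp_rot: [-0.168, -3.136, -0.0]
ft_force: [-3.3, 0.5, 6.0]
width: 43.1
grip_force: 60.0
time_s: 12.5
ee_pos: [441.0, -96.7, 140.6]
tcp_rot: [-0.168, -3.136, -0.0]
ft_force: [-2.7, 0.7, 5.4]
width: 43.0
grip_force: 60.0
```

```bash
python3 -m pendant '{"linear":[[0,0,3],[0,0,3],[0,0,3],[0,0,3],[0,0,3],[0,0,2],[0,0,0],[0,0,0]],"turn":[0,0,0,0,0,0,0,0],"hand":[30,30,30,30,30,30,30,30]}' 60
python3 - <<'E'
from h import *
np.set_printoptions(precision=1,suppress=True)
st=state();S=snapshot('scene');W=snapshot('wrist');T=ext(W,st)
P,u,v=cloud(W,T)
for r in range(140,220,10):
    q=(u>300)&(u<350)&(v==r);print(r,np.median(P[q],0))
i1=cv2.resize(W['frame'][60:260,200:500],(600,400),interpolation=cv2.INTER_CUBIC);i2=cv2.resize(S['frame'][170:250,350:470],(600,400),interpolation=cv2.INTER_CUBIC)
cv2.imwrite('pics/w7.png',cv2.resize(np.vstack([i1,i2]),(450,600)))
print(st['ft_torque'],st['ft_force'],st['ee_pos'])
E
```

```text
time_s: 13.3
ee_pos: [441.0, -96.7, 123.9]
tcp_rot: [-0.168, -3.136, -0.001]
ft_force: [-3.2, 1.3, 8.9]
width: 43.5
grip_force: 60.0
140 [378.1 -91.5  69.5]
150 [383.  -91.6  69.4]
160 [387.8 -92.1  69.6]
170 [392.7 -92.9  69.9]
180 [397.7 -93.1  69.5]
190 [402.9 -93.7  69.6]
200 [408.3 -94.3  69.4]
210 [413.6 -94.8  69.5]
[ 0.2  0.7 -0. ] [-3.2  1.3  8.9] [441.  -96.7 123.9]
```

View pics/w7.png

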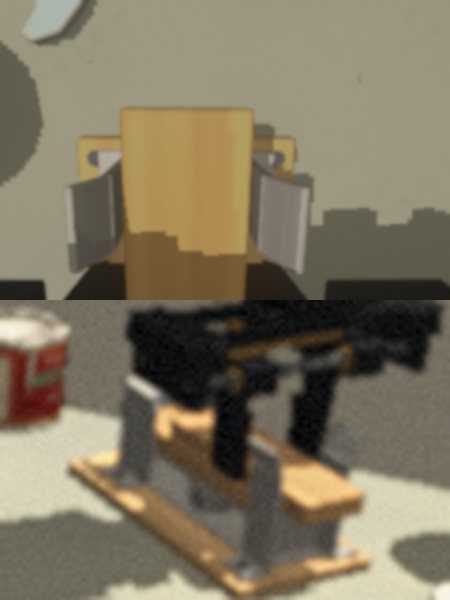

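```bash
python3 -m pendant '{"linear":[[-4,0,0],[-4,0,0],[-4,0,0],[-4,0,0],[0,0,0]],"turn":[0,0,0,0,0],"hand":[30,30,30,30,30]}' 60;python3 -m pendant '{"linear":[[-4,0,0],[-4,0,0],[-4,0,0],[-4,0,0],[-4,0,0],[0,0,0]],"turn":[0,0,0,0,0,0],"hand":[30,30,30,30,30,30]}' 60
```

```text
time_s: 13.9
ee_pos: [456.5, -98.5, 123.7]
tcp_rot: [-0.168, -3.135, -0.001]
ft_force: [-4.3, 0.7, 9.6]
width: 43.3
grip_force: 60.0
time_s: 14.5
ee_pos: [476.5, -100.7, 123.8]
tcp_rot: [-0.168, -3.135, -0.0]
ft_force: [-5.4, 1.0, 9.3]
width: 43.4
grip_force: 60.0
```

```bash
for i in 1; do python3 -m pendant '{"linear":[[-2,0,0],[-2,0,0],[0,0,0]],"turn":[0,0,0],"hand":[30,30,30]}' 60|sed -n 1,4p;python3 -m pendant '{"linear":[[-2,0,0],[0,0,0]],"turn":[0,0],"hand":[30,30]}' 60|sed -n 1,4p; python3 -m pendant '{"linear":[[-1,0,0],[0,0,0]],"turn":[0,0],"hand":[30,30]}' 60|sed -n 1,4p; done
```

```text
time_s: 14.8
ee_pos: [480.0, -101.1, 123.7]
tcp_rot: [-0.168, -3.134, -0.001]
ft_force: [-4.8, 0.8, 8.8]
time_s: 15.0
ee_pos: [481.9, -101.3, 123.7]
tcp_rot: [-0.168, -3.134, -0.001]
ft_force: [-4.6, 0.7, 9.7]
time_s: 15.2
ee_pos: [482.7, -101.4, 123.7]
tcp_rot: [-0.168, -3.134, -0.001]
ft_force: [-5.8, 0.6, 9.4]
```

```bash
python3 -m pendant '{"linear":[[-1,0,0],[0,0,0]],"turn":[0,0],"hand":[30,30]}' 60|sed -n 2,4p;python3 -m pendant '{"linear":[[-1,0,0],[0,0,0]],"turn":[0,0],"hand":[30,30]}' 60|sed -n 2,4p; python3 -m pendant '{"linear":[[-1,0,0],[0,0,0]],"turn":[0,0],"hand":[30,30]}' 60|sed -n 2,4p
```

```text
ee_pos: [483.7, -101.5, 123.7]
tcp_rot: [-0.168, -3.134, -0.001]
ft_force: [-6.0, 0.2, 9.7]
ee_pos: [484.6, -101.6, 123.6]
tcp_rot: [-0.168, -3.133, -0.001]
ft_force: [-5.2, 0.8, 9.8]
ee_pos: [484.7, -101.6, 123.5]
tcp_rot: [-0.168, -3.131, -0.001]
ft_force: [-8.5, 1.0, 11.2]
```

```bash
python3 -m pendant '{"linear":[[-1,0,0],[0,0,0],[0,0,0]],"turn":[0,0,0],"hand":[30,30,30]}' 60|sed -n 2,4p;python3 -m pendant '{"linear":[[-1,0,0],[0,0,0],[0,0,0]],"turn":[0,0,0],"hand":[30,30,30]}' 60
```

```text
ee_pos: [484.9, -101.6, 123.3]
tcp_rot: [-0.168, -3.13, -0.001]
ft_force: [-9.7, 1.0, 12.0]
time_s: 16.4
ee_pos: [485.0, -101.7, 123.1]
tcp_rot: [-0.168, -3.128, -0.002]
ft_force: [-11.5, 1.9, 12.6]
width: 43.0
grip_force: 60.0
```

```bash
python3 -m pendant '{"linear":[[0,0,-2],[0,0,-1.5],[0,0,0]],"turn":[0,0,0],"hand":[30,30,30]}' 60; python3 -m pendant '{"linear":[[0,0,0],[0,0,0],[0,0,0],[0,0,0]],"turn":[0,0,0,0],"hand":[62,62,62,62]}';python3 -m pendant '{"linear":[[0,0,-10],[0,0,-30],[0,0,-40],[30,0,-40],[40,0,0],[0,0,0],[0,0,0]],"turn":[0,0,0,0,0,0,0],"hand":[62,62,62,62,62,62,62]}'
python3 - <<'E'
from h import *
np.set_printoptions(precision=1,suppress=True)
st=state();W=snapshot('wrist');T=ext(W,st);S=snapshot('scene');print(st['ee_pos'])
for n in ['blank_mid','lips','home']:
    for r in tip_of('wrist',n)[:1]:print(n,np.round(r['uv'],1),round(r['confidence'],2),atd(W,T,r['uv']))
np.savez('w8.npz',T=T,**{k:np.array(v) for k,v in W.items()})
i1=cv2.resize(W['frame'][60:260,200:500],(600,400),interpolation=cv2.INTER_CUBIC);i2=cv2.resize(S['frame'][170:250,350:470],(600,400),interpolation=cv2.INTER_CUBIC)
cv2.imwrite('pics/w8.png',cv2.resize(np.vstack([i1,i2]),(450,600)))
E
```

```text
time_s: 16.7
ee_pos: [485.0, -101.7, 126.2]
tcp_rot: [-0.168, -3.128, -0.001]
ft_force: [-9.6, 0.5, 6.3]
width: 43.0
grip_force: 60.0
time_s: 17.1
ee_pos: [489.7, -101.9, 127.2]
tcp_rot: [0.167, 3.136, -0.0]
ft_force: [0.1, 0.3, 1.2]
width: 61.8
grip_force: 0.0
time_s: 17.8
ee_pos: [419.4, -94.4, 247.9]
tcp_rot: [0.168, 3.136, 0.001]
ft_force: [-0.2, -0.5, -0.2]
width: 62.1
grip_force: 0.0
[419.4 -94.4 247.9]
blank_mid [320.4 260.3] 0.64 [ 480.6 -105.9   77.5]
lips [322.6 311.9] 0.84 [ 542.8 -110.4   76.8]
```

View pics/w8.png

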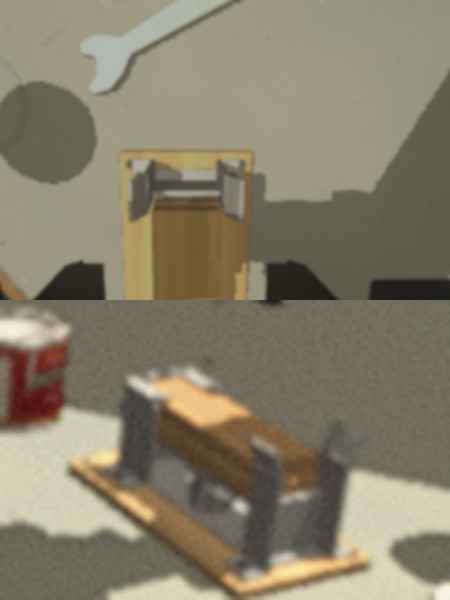

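```bash
python3 -m pendant '{"linear":[[-24,31,-8],[-24,31,-8],[-24,31,-8],[-24,31,-8],[0,0,0],[0,0,0],[0,0,0]],"turn":[0,0,0,0,0,0,0],"hand":[62,62,62,62,62,62,62]}'
python3 - <<'E'
from edges import *
np.set_printoptions(precision=1,suppress=True)
st=state();s=snapshot('wrist');T=ext(s,st);f=s['frame'];sat=cv2.cvtColor(f,cv2.COLOR_BGR2HSV)[:,:,1]
P,u,v=cloud(s,T)
np.savez('w9.npz',T=T,**{k:np.array(v) for k,v in s.items()})
cv2.imwrite('pics/w9.png',cv2.resize(f[90:270,120:280],(0,0),fx=3.3,fy=3.3,interpolation=cv2.INTER_CUBIC))
d,e=np.array([.994,-.109]),np.array([.109,.994])
A=P[:,:2]-[486,-103.5];X=A@d;Y=A@e
for k in range(-84,90,4):
    q=(abs(Y)<6)&(X>=k)&(X<k+4);print(k,np.median(P[q,2]).round(1) if q.any() else None,end=' | ')
E
```

```text
time_s: 18.75
ee_pos: [527.6, 17.6, 278.4]
tcp_rot: [-0.169, -3.135, 0.001]
ft_force: [-0.8, 0.5, 0.7]
width: 61.9
grip_force: 0.0
-84 13.2 | -80 None | -76 53.1 | -72 75.3 | -68 77.6 | -64 77.5 | -60 77.4 | -56 77.2 | -52 77.5 | -48 77.3 | -44 77.4 | -40 77.2 | -36 77.4 | -32 77.5 | -28 77.5 | -24 77.3 | -20 77.6 | -16 77.2 | -12 77.3 | -8 77.3 | -4 77.1 | 0 77.4 | 4 77.2 | 8 77.2 | 12 77.4 | 16 77.0 | 20 77.3 | 24 77.3 | 28 77.0 | 32 77.3 | 36 77.1 | 40 77.2 | 44 77.3 | 48 77.1 | 52 77.2 | 56 77.4 | 60 77.1 | 64 77.3 | 68 77.4 | 72 81.2 | 76 None | 80 None | 84 None | 88 None |
```

View pics/w9.png

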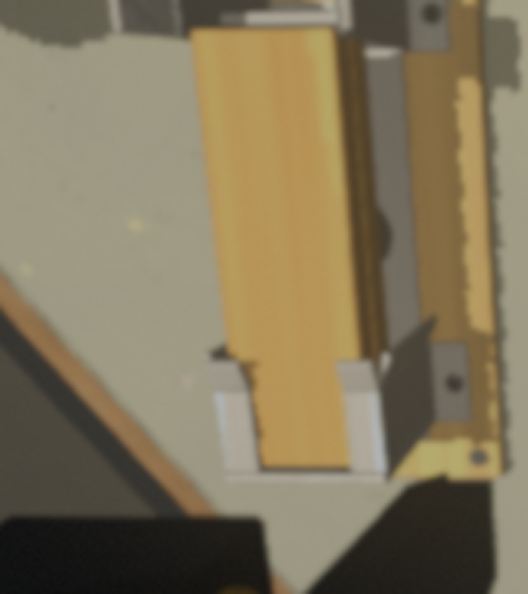

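The new blank lies flat at the lip height. It runs from the rear to the front stop (row ~467 of the crop), with both lips over its front corners.

```bash
python3 -c "
from plant import close_job
print(close_job())"
```

```text
the job is handed in; nothing more can be done
None
```

The blank is loaded in the feeder: flat under both lips, against the front stop, and held up by the spring with the gripper clear; I handed the job in after about 19 s and got no verdict back.

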